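# Set the test screen and switch the input selector

### The job

Get the test bench ready for the next console: first push the test screen, which now leans forward, until it leans back 20 degrees from upright and stays there by itself; then, on the selector box under the strip of hex drivers, press the green key fully down so that it latches and the orange key pops up. Do not press the white or blue key, do not knock the strip or its hanging drivers, and leave the loose parts on the desk where they are.

Things in the scene. Friction and masses are not known exactly. Their poses are not given: they have to be found in the camera images.
- screen (a joint): Lean of the test screen in rad: 0 upright, positive leaning back (top edge away from the robot), negative leaning forward to the robot. Friction hinge, stays where it is left (a push near the top takes 6 to 14 N). Range -0.6 to 1.2; starts between -0.45 and -0.1. 20 degrees is 0.35.
- screen_edge (a point): Middle of the top edge of the screen panel (grey flat panel with colour bars on the face towards the robot, 190 mm wide, 140 mm high, 16 mm thick), half-way through its thickness, 150 mm from the hinge axis; moves and turns with the panel: x is the panel's normal (pointing to its back), y along the edge, z from hinge to top edge.
- screen_hinge (a point): Middle of the screen's hinge axis, 70 mm above the desk, fixed on the black stand (foot 130 x 140 x 12 mm). y is the hinge axis; x points level to the back of the screen, z up.
- key_green_top (a point): Centre of the top face of the green key (cap 56 mm up the slope x 40 mm wide; keys 50 mm apart, order of colours varies); moves with the key. x level, to the back of the box; y along the row of keys; z up. The top face slopes 25 degrees: its outward normal is (-sin 25, 0, cos 25) in these axes; the key travels straight against that normal.
- key_orange_top (a point): Centre of the top face of the orange key (cap 56 mm up the slope x 40 mm wide; keys 50 mm apart, order of colours varies); moves with the key. x level, to the back of the box; y along the row of keys; z up. The top face slopes 25 degrees: its outward normal is (-sin 25, 0, cos 25) in these axes; the key travels straight against that normal.
- key_white_top (a point): Centre of the top face of the white key (cap 56 mm up the slope x 40 mm wide; keys 50 mm apart, order of colours varies); moves with the key. x level, to the back of the box; y along the row of keys; z up. The top face slopes 25 degrees: its outward normal is (-sin 25, 0, cos 25) in these axes; the key travels straight against that normal.
- key_blue_top (a point): Centre of the top face of the blue key (cap 56 mm up the slope x 40 mm wide; keys 50 mm apart, order of colours varies); moves with the key. x level, to the back of the box; y along the row of keys; z up. The top face slopes 25 degrees: its outward normal is (-sin 25, 0, cos 25) in these axes; the key travels straight against that normal.
- key_green (a joint): Travel of the green key in m: 0 fully up (top face 20 mm proud of the box's sloping face), 0.013 latched down, 0.015 hard stop. Starts up; the one to press. Sprung, up to about 6 N. From about 4 mm on it frees the key that is down, but latches itself only if pushed past 13 mm (to the stop) and let go; else it springs up again and no key is down.
- key_orange (a joint): Travel of the orange key in m: 0 fully up (top face 20 mm proud of the box's sloping face), 0.013 latched down, 0.015 hard stop. The key that is down at the start; springs up when another key is pressed.
- key_white (a joint): Travel of the white key in m: 0 fully up (top face 20 mm proud of the box's sloping face), 0.013 latched down, 0.015 hard stop. Starts up; must not be pressed.
- key_blue (a joint): Travel of the blue key in m: 0 fully up (top face 20 mm proud of the box's sloping face), 0.013 latched down, 0.015 hard stop. Starts up; must not be pressed.
- station: Grey selector box, fixed, 137 mm deep, 230 mm wide, 150 mm high at the back; origin on the desk. Its sloping key face (25 degrees, towards the robot) is 90 mm long, centred 125 mm above the desk right over the origin. x to the back, y along the keys.
- rack: Steel magnetic strip on two rear posts, fixed to station, same origin and axes. Strip 14 x 240 x 34 mm along y at x = 4 mm, 325 to 359 mm above the desk; three chrome hex drivers 19 mm thick hang under it at y = -70, 0, 70, x = 10 mm, down to 240 mm. A tool straight down on a key hits it; one tilted 25 degrees, along the key's travel, is clear. Posts: x = 108, y = -113, 113 mm, 350 high.
- faceplate: Beige console faceplate, loose, 100 x 160 x 10 mm, lies flat between the robot and the task's things; origin at centre of underside. Leave alone.
- grip: Green translucent bent grip shell, loose, about 140 x 60 x 36 mm, origin under its middle. Leave alone.
- shim: Copper thermal shim plate, loose, 60 x 80 x 5 mm, origin at centre of underside. Leave alone.
- can: Aluminium can, loose, 60 mm across, 110 mm high, stands at the back of the desk; origin at centre of underside. Leave alone.
- driver: Yellow-handled screwdriver, loose, 180 mm long, lies at the right side of the desk; origin under its middle. Leave alone.
Mind the look-alikes: they are no part of the job. Leave any yellow look-alike of the part that bears screen alone.

How it is judged:
By the outcome, as a careful person would: the job done as asked, in the order asked, and still so for the second after the job is handed in, with the robot touching nothing.
It also fails if it takes over 56 s, if anything falls off the work surface, if the arm or the gripper's body presses on something with over 40 N, if the wrist force passes 120 N, or if a joint passes its speed limit or range.

### The arm

A 6-joint arm with a two-finger parallel gripper is mounted at the origin on the work surface. World frame = base frame: x ahead of the robot, y to its left, z up, the work surface at z = 0. Lengths are in m, angles in rad, forces in N, time in s.
With the tool pointing down it reaches from about 0.35 to 0.975 m from the base axis. Payload 4.9 kg.
Tool frame: the origin (TCP) lies at the very end of the fingers, on their centre line; the grasp point (between the pads) lies 19 mm behind it; x points along the fingers, y is the direction in which the jaws open and shut, and the axes are right-handed (so a half turn about x gives the same grasp; the last joint's range is limited). The gripper opens to 85 mm and grips with 20 to 120 N. Pads are 22 mm wide; open, the fingers measure 114 mm over their backs; the gripper's body (76 mm by 85 mm) begins 54 mm behind the grasp point. The pads swing forward as they close: fully open they stand 13 mm farther back than shut.
Start: joints at [-1.251, 0.053, 1.613, -0, 1.476, -0.119], TCP at [0.266, -0.566, 0.231] pointing down, gripper open.
Joint ranges: [-3.01, 3.01], [-1.01, 2.22], [0.06, 2.58], [-1.02, 4.17], [0.09, 2.62], [-3.14, 3.14]. Speed limits (rad/s): [2.57, 2.57, 3.14, 3.14, 3.14, 3.14].

### API

Orientations are given as a rotation vector (axis times angle).
In Python, from station import ctrl gives the robot as it stands. The module is installed in compiled form; this text tells all that it offers.
- The arm moves only by the shell command python3 -m handwheel 'ROWS' [FORCE]. ROWS is JSON, one flat list of numbers, 7 for each row, row after row: the opening, from 0 (shut) to 1 (fully open), then the shift along the tool's x, y, z in m, then the turn, a rotation vector about the tool's x, y, z in degrees. A call has 1 to 12 rows; each row is the pose to reach, as a shift and turn from the pose commanded when the call began, along the tool's axes at that moment; what a row does not reach only later rows make up. A row lasts 1/12 s, in which the tool goes at most 41.7 mm and 7.16 degrees, less where a joint would pass 70% of its speed; a pose out of reach is approached as far as the arm can. A call with a gripper value outside its range is refused whole. The fingers move at their own pace and stop on an object; FORCE is the grip in N (left out, the last holds). Time passes only in rows, so rows that repeat a pose let the fingers close. It gives the time, the measured TCP pose, the force and the opening at its end, in the units of the state.
- ctrl.get_obs(): the state, without advancing time (a new reading comes with each control period).
- ctrl.get_image(name): name is "scene" or "top" or "wrist"; returns (picture, depth): 400x640x3 uint8, blue, green, red; 400x640 float32, m along the optical axis (not along the pixel's ray), 0 where there is no reading.
- ctrl.camera_params(name): a dict with "fov_y" (degrees; the focal length in pixels is half the picture's height over the tangent of half this angle, whatever the lens; pixels are square), "cx", "cy" (the principal point, pixels), "dist_coeffs" ([k1, k2, p1, p2, k3] as OpenCV has them; the pictures are not rectified), "R" (3x3) and "t" (3): a world point X has camera coordinates R X + t; the wrist camera has in their place "hand_eye" (4x4, takes a point from camera to tool coordinates, whose origin is the TCP and whose axes are the tool frame's). Camera axes: x right, y down, z forward; pixel columns grow to the right and rows downward; lengths in m; the calibration is good to about 2 mm. A picture is of the moment at which its call begins: read the wrist's pose just before it. camera_params takes no time and is no camera call.
- ctrl.finish_job(): hands the job in, once; it reports no verdict.
The state is a dict: "t": time; "q": joint angles; "dq": joint speeds; "effort": joint torques, N m; "tool_pos": TCP position; "tool_rot": TCP orientation; "contact_force": force on the tool from outside, world axes, zero at the start; "wrist_torque": the same for the moment, N m; "opening": finger opening in m.
Only numpy, scipy, OpenCV 4.12 (cv2) and the standard library are available. Lean on these libraries where they do the work, as an engineer would, in place of code of your own. Each camera call takes 0.05 s, during which the arm holds its last target.

## Working session

There is one attempt and no reset: what is moved stays moved. The work goes in short steps, Python scripts to look and compute and a shell command to move; the robot and the scene stay as the last step left them, time stands still between calls to the robot, and variables do not carry over. Pictures are saved under pics/ and viewed, and the job is handed in when it is done.

```bash
mkdir -p pics; ls; python3 - <<'E'
from station import ctrl
import cv2,numpy as np
o=ctrl.get_obs()
for k,v in o.items(): print(k,np.round(v,4))
for n in ("scene","top","wrist"):
    p,d=ctrl.get_image(n); cv2.imwrite(f"pics/{n}0.png",p); np.save(f"pics/{n}0.npy",d)
    c=ctrl.camera_params(n); print(n,{k:np.round(v,4).tolist() for k,v in c.items()})
E
```

```text
pics
t 0.0
q [-1.251   0.0534  1.6143  0.      1.476  -0.119 ]
dq [-0.0006 -0.0002  0.0014  0.0003  0.0011  0.0001]
effort [ 8.00000e-04 -3.93680e+01 -3.70175e+01 -0.00000e+00  7.10000e-03
 -0.00000e+00]
tool_pos [ 0.2654 -0.5652  0.2301]
tool_rot [ 1.9791  0.4434 -1.9795]
contact_force [ 0.5009  1.1172 -0.3433]
wrist_torque [ 0.0159 -0.0221  0.0165]
opening 0.0854
scene {'fov_y': 53.8269, 'cx': 317.2582, 'cy': 200.9612, 'dist_coeffs': [-0.0742, 0.0, 0.0, 0.0, 0.0], 'R': [[-0.2393, 0.9709, -0.0088], [0.8202, 0.1973, -0.537], [-0.5196, -0.1357, -0.8436]], 't': [0.2265, -0.3256, 1.3956]}
top {'fov_y': 49.5026, 'cx': 317.3017, 'cy': 205.4508, 'dist_coeffs': [0.0258, 0.0, 0.0, 0.0, 0.0], 'R': [[-0.0056, -0.9996, 0.0273], [-0.9952, 0.0029, -0.0973], [0.0972, -0.0277, -0.9949]], 't': [-0.1458, 0.54, 1.2203]}
wrist {'fov_y': 71.6343, 'cx': 316.2917, 'cy': 196.1484, 'dist_coeffs': [-0.0001, 0.0, 0.0, 0.0, 0.0], 'hand_eye': [[0.0004, -0.3112, 0.9503, -0.1435], [1.0, -0.0004, -0.0005, -0.0002], [0.0006, 0.9503, 0.3112, -0.0793], [0.0, 0.0, 0.0, 1.0]]}
```

View pics/scene0.png

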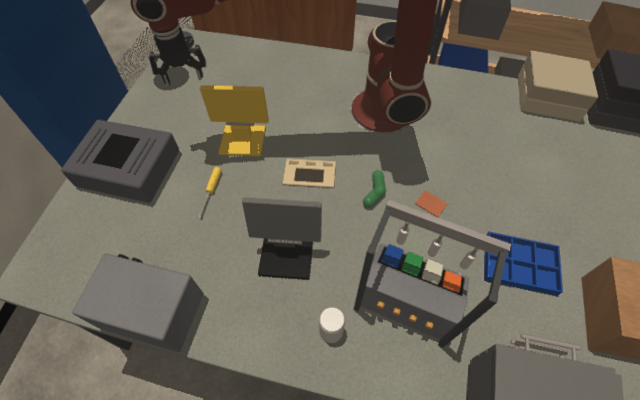

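View pics/top0.png

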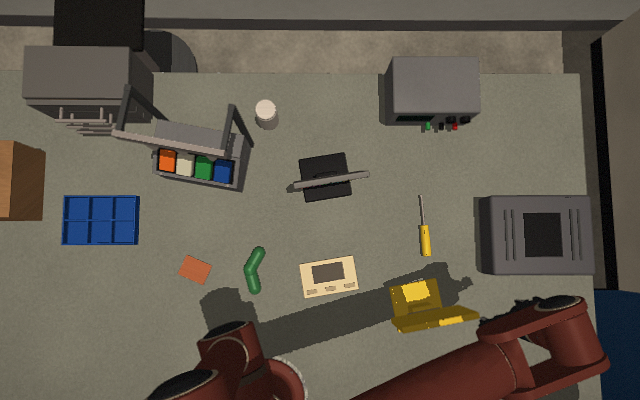

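View pics/wrist0.png

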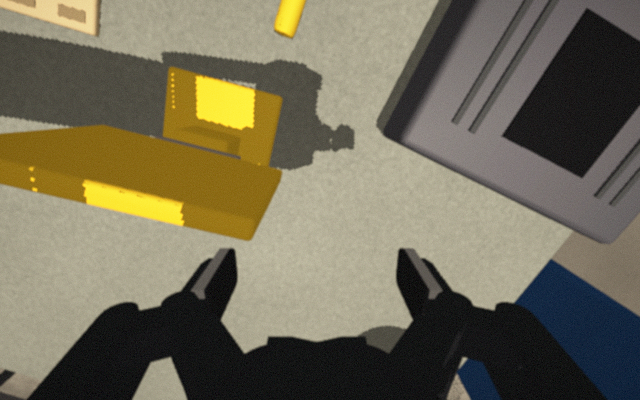

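The scene view shows the grey screen at (283,220) on a black foot. The yellow look-alike is at (237,105), and the selector box with keys and drivers is around (425,270). The top view shows the same screen at (330,182), and the keys at orange (167,160), white (185,163), green (204,167) and blue (224,171). Next, enlarged crops and point clouds.

```bash
cat > h.py <<'E'
import numpy as np,cv2
from scipy.spatial.transform import Rotation as Ro
from station import ctrl
def K(c):
    f=200/np.tan(np.radians(c["fov_y"])/2); return np.array([[f,0,c["cx"]],[0,f,c["cy"]],[0,0,1.]])
def pose(name,o=None):
    c=ctrl.camera_params(name)
    if name=="wrist":
        H=np.array(c["hand_eye"]); T=np.eye(4); T[:3,:3]=Ro.from_rotvec(o["tool_rot"]).as_matrix(); T[:3,3]=o["tool_pos"]
        M=T@H; return c,M[:3,:3],M[:3,3]
    R=np.array(c["R"]); return c,R.T,-R.T@np.array(c["t"])
def rays(name,px,o=None):
    c,R,C=pose(name,o); p=cv2.undistortPoints(np.array(px,float).reshape(-1,1,2),K(c),np.array(c["dist_coeffs"]))[:,0]
    d=np.c_[p,np.ones(len(p))]@R.T; return C,d   # d scaled so depth=1
def pts(name,px,depth,o=None):
    C,d=rays(name,px,o); px=np.array(px).astype(int); return C+d*depth[px[:,1],px[:,0]][:,None]
def plane_z(name,px,z,o=None):
    C,d=rays(name,px,o); return C+d*((z-C[2])/d[:,2])[:,None]
def tri(a,pa,b,pb,oa=None,ob=None):
    Ca,da=rays(a,[pa],oa); Cb,db=rays(b,[pb],ob); da=da[0]/np.linalg.norm(da);db=db[0]/np.linalg.norm(db)
    s=np.linalg.lstsq(np.c_[da,-db],Cb-Ca,rcond=None)[0]; A=Ca+da*s[0];B=Cb+db*s[1]; return (A+B)/2,np.linalg.norm(A-B)
def cloud(name,depth,u0,u1,v0,v1,o=None):
    u,v=np.meshgrid(np.arange(u0,u1),np.arange(v0,v1)); px=np.c_[u.ravel(),v.ravel()]
    P=pts(name,px,depth,o); ok=depth[px[:,1],px[:,0]]>0; return px[ok],P[ok]
E
python3 - <<'E'
from h import *
t=cv2.imread('pics/top0.png');s=cv2.imread('pics/scene0.png')
a=cv2.resize(t[130:230,270:390],None,fx=5,fy=5,interpolation=2); cv2.imwrite('pics/c1.png',a)
a=cv2.resize(s[185:285,230:340],None,fx=5,fy=5,interpolation=2); cv2.imwrite('pics/c2.png',a)
a=cv2.resize(t[75:205,100:260],None,fx=4.5,fy=4.5,interpolation=2); cv2.imwrite('pics/c3.png',a)
a=cv2.resize(s[195:350,350:515],None,fx=3.8,fy=3.8,interpolation=2); cv2.imwrite('pics/c4.png',a)
D={n:np.load(f'pics/{n}0.npy') for n in('top','scene')}
for n in D: print(n,(D[n]>0).mean())
# keys by colour
for n,im in(('top',t),('scene',s)):
    hsv=cv2.cvtColor(im,cv2.COLOR_BGR2HSV)
    roi=np.zeros(hsv.shape[:2],np.uint8)
    if n=='top': roi[140:195,150:240]=255
    else: roi[240:295,375:470]=255
    for c,lo,hi in(('green',(45,120,50),(80,255,255)),('orange',(3,150,120),(18,255,255)),('blue',(105,120,40),(125,255,255)),('white',(10,15,130),(40,80,255))):
        m=cv2.inRange(hsv,lo,hi)&roi
        k,l,st,ce=cv2.connectedComponentsWithStats(m)
        if k<2: print(n,c,'none');continue
        i=1+st[1:,4].argmax(); v,u=np.nonzero(l==i); P=pts(n,np.c_[u,v],D[n]);
        print(n,c,st[i],ce[i].round(1),'med',np.median(P,0).round(4),'min',P.min(0).round(3),'max',P.max(0).round(3))
E
```

```text
top 0.9958203125
scene 0.99606640625
top green [194 156  19  24 354] [203.  167.9] med [0.6274 0.1534 0.1418] min [ 0.418 -0.113  0.113] max [0.66  0.184 1.271]
top orange [159 155  16  17 223] [166.4 163.1] med [0.6433 0.2523 0.1279] min [ 0.418 -0.113  0.116] max [0.663 0.274 1.271]
top blue [213 160  19  23 373] [222.1 171. ] med [0.6193 0.1035 0.1419] min [ 0.418 -0.113  0.113] max [0.65  0.133 1.271]
top white [150 140  75  16 429] [188.8 146.5] med [0.6333 0.1323 0.3579] min [ 0.418 -0.113  0.148] max [0.7   0.228 1.271]
scene green [402 253  21  23 322] [412.1 263.7] med [0.6378 0.1551 0.1461] min [0.602 0.034 0.133] max [1.046 0.178 1.004]
scene orange [444 271  18  16 181] [452.4 278.5] med [0.6434 0.2543 0.1296] min [0.62  0.034 0.108] max [1.046 0.277 1.004]
scene blue [381 245  22  23 329] [392.2 255.8] med [0.6271 0.106  0.1457] min [0.592 0.082 0.115] max [0.65  0.132 0.158]
scene white [ 378  240   92   37 1443] [437.1 254.2] med [0.5188 0.2465 0.0008] min [ 0.463  0.034 -0.006] max [1.046 0.332 1.004]
```

View pics/c1.png

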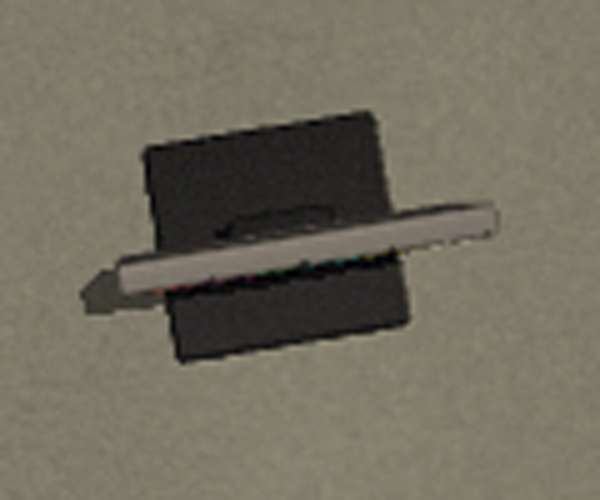

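View pics/c2.png

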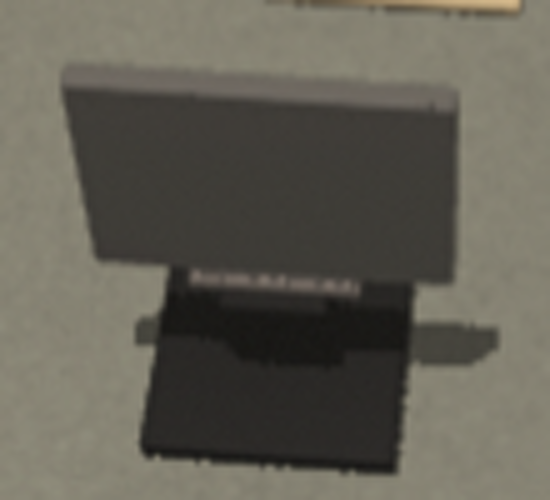

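View pics/c3.png

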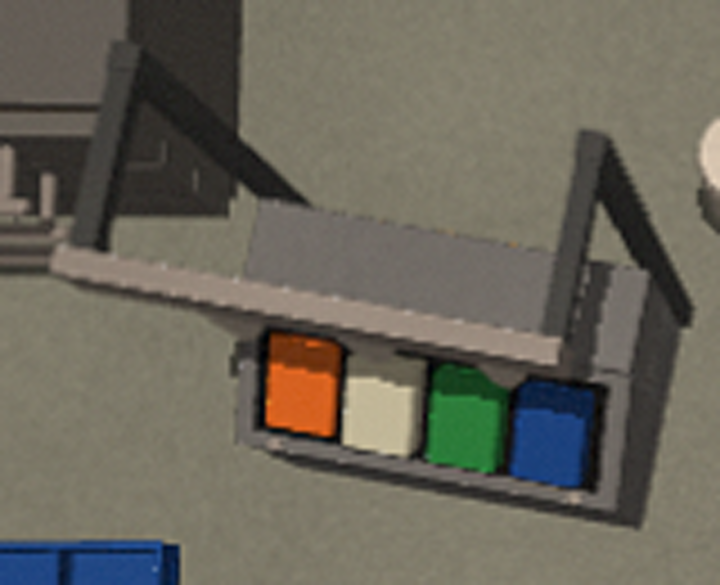

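View pics/c4.png

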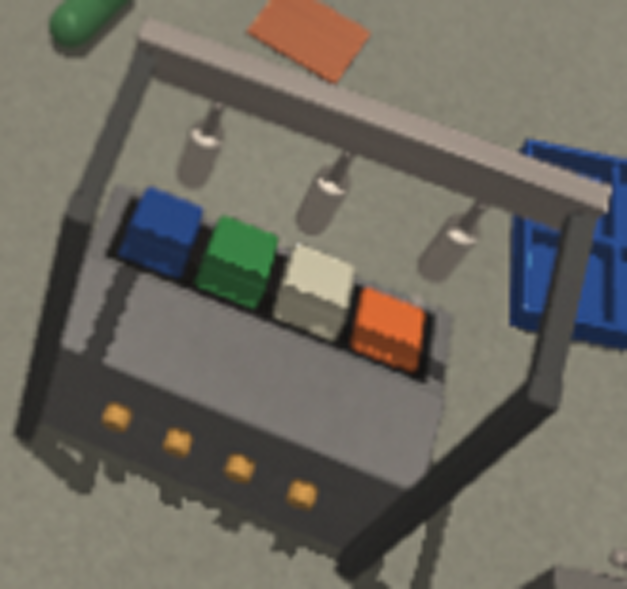

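The crops confirm which parts are meant. The screen panel is grey, with colour bars on its robot-facing side (top crop c1). From right to left in the top view the keys are blue, green, white and orange, with orange lower than the rest. Now I fit the geometry.

```bash
python3 - <<'E'
from h import *
D={n:np.load(f'pics/{n}0.npy') for n in('top','scene')}
# strip
for n,b in(('top',(100,260,75,205)),('scene',(350,515,195,350))):
    px,P=cloud(n,D[n],*b); S=P[(P[:,2]>.352)&(P[:,2]<.37)&(P[:,0]<.72)]
    S=S[:,:]; c=np.median(S,0); w=np.linalg.svd(S[:,:2]-S[:,:2].mean(0),full_matrices=0)[2][0]; w*=np.sign(w[1])
    q=(S[:,:2]-c[:2])@w; mid=c[:2]+w*(q.min()+q.max())/2
    print(n,'strip yaw',np.degrees(np.arctan2(-w[0],w[1])).round(2),'len',np.ptp(q).round(4),'mid',mid.round(4),'z',c[2].round(4),len(S))
# screen back plane from scene, points above .08
px,P=cloud('scene',D['scene'],230,340,185,285); 
S=P[(P[:,2]>.085)&(P[:,2]<.26)]
for it in range(4):
    c=S.mean(0); nrm=np.linalg.svd(S-c,full_matrices=0)[2][2]; nrm*=np.sign(nrm[0]); S=S[abs((S-c)@nrm)<.004]
print('back plane n',nrm.round(4),'c',c.round(4),len(S),'lean(+back) deg',np.degrees(np.arctan2(-nrm[2],np.hypot(*nrm[:2]))).round(2),'yaw',np.degrees(np.arctan2(nrm[1],nrm[0])).round(2))
yv=np.array([-nrm[1],nrm[0],0]);yv/=np.linalg.norm(yv); zv=np.cross(nrm,yv)
q=(S-c)@yv; r=(S-c)@zv; print('y ext',q.min(),q.max(),'z ext',r.min(),r.max())
edge=c+yv*(q.min()+q.max())/2+zv*r.max()-nrm*.008; print('edge',edge.round(4),'hinge',(edge-.15*zv).round(4), 'zv',zv.round(3))
# top edge by top view
px,P=cloud('top',D['top'],285,375,165,200); T=P[(P[:,2]>.17)&(P[:,2]<.26)]
print('top edge pts',len(T),np.median(T,0).round(4),T.min(0).round(3),T.max(0).round(3))
w=np.linalg.svd(T-T.mean(0),full_matrices=0)[2][0];print('dir',w.round(3),np.ptp((T-T.mean(0))@w).round(4))
# edge ends, stereo
for a,b in(((497/5+270-3,215/5+130),(65/5+230,75/5+185)),((120/5+270,272/5+130),(458/5+230,97/5+185))): print('tri',a,b,[np.round(x,4) for x in tri('top',a,'scene',b)])
# keys
im=cv2.imread('pics/top0.png')
# foot
px,P=cloud('top',D['top'],295,355,150,205); F=px[(P[:,2]<.03)&(im[px[:,1],px[:,0]].max(1)<60)]
r=cv2.minAreaRect(F.astype(np.float32)); bx=cv2.boxPoints(r); X=plane_z('top',bx,.012); print('foot',X.round(4).tolist(),X.mean(0).round(4))
E
```

```text
top strip yaw -10.35 len 0.2427 mid [0.6411 0.1779] z 0.3578 805
scene strip yaw -10.17 len 0.2397 mid [0.6429 0.1791] z 0.3592 1092
back plane n [0.9701 0.1593 0.1832] c [ 0.6009 -0.1714  0.1582] 2718 lean(+back) deg -10.56 yaw 9.33
y ext -0.09535525494024816 0.09439880975730376 z ext -0.07442571971862744 0.06601984627745981
edge [ 0.5812 -0.1751  0.2217] hinge [ 0.6084 -0.1707  0.0742] zv [-0.181 -0.03   0.983]
top edge pts 545 [ 0.5859 -0.1768  0.2163] [ 0.564 -0.271  0.17 ] [ 0.613 -0.083  0.222]
dir [-0.161  0.987 -0.002] 0.1897
tri (366.4, 173.0) (243.0, 200.0) [array([ 0.6009, -0.2646,  0.2184]), np.float64(0.001)]
tri (294.0, 184.4) (321.6, 204.4) [array([ 0.5716, -0.0831,  0.2212]), np.float64(0.0062)]
foot [[0.6741, -0.0697, 0.012], [0.7011, -0.2295, 0.012], [0.5722, -0.2493, 0.012], [0.5461, -0.0907, 0.012]] [ 0.6234 -0.1598  0.012 ]
```

```bash
cat >> h.py <<'E'
def Rt(yaw,th,flip=1):
    """tool axes: x points th deg from straight down towards heading yaw (deg); tool z (away from camera) upward-forward"""
    y=np.radians(yaw);t=np.radians(th); h=np.array([np.cos(y),np.sin(y),0]); u=np.array([0,0,1.])
    x=np.sin(t)*h-np.cos(t)*u; z=np.cos(t)*h+np.sin(t)*u; z*=flip
    return np.c_[x,np.cross(z,x),z]
def rel(p,R,o=None,show=True):
    o=o or ctrl.get_obs(); A=Ro.from_rotvec(o["tool_rot"]).as_matrix()
    s=A.T@(np.array(p)-o["tool_pos"]); r=Ro.from_matrix(A.T@R).as_rotvec(degrees=True)
    print('shift mm',(s*1000).round(1),'turn',r.round(2),'|',round(float(np.linalg.norm(s))*1000),'mm',round(float(np.linalg.norm(r)),1),'deg'); return s,r
E
python3 - <<'E'
from h import *
o=ctrl.get_obs(); A=Ro.from_rotvec(o["tool_rot"]).as_matrix(); print(A.round(3),o['t'])
D={n:np.load(f'pics/{n}0.npy') for n in('top','scene')}
px,P=cloud('top',D['top'],380,490,270,345); P=P[(P[:,2]>.03)&(P[:,2]<.26)]; print('lookalike',P.min(0).round(3),P.max(0).round(3))
hd=np.array([np.cos(np.radians(9.3)),np.sin(np.radians(9.3)),0])
edge=np.array([.582,-.175,.219])
rel([o['tool_pos'][0],o['tool_pos'][1],.38],A,o)
pre=edge-hd*.10; pre[2]=.36; print(pre); rel(pre,Rt(9.3,25),o); rel(pre,Rt(9.3,65),o)
E
```

```text
[[-0.001  0.425 -0.905]
 [ 0.002 -0.905 -0.425]
 [-1.    -0.002 -0.   ]] 0.15
lookalike [ 0.216 -0.626  0.03 ] [ 0.354 -0.341  0.26 ]
shift mm [-149.7   -0.2   -0. ] turn [0. 0. 0.] | 150 mm 0.0 deg
[ 0.48331443 -0.19116038  0.36      ]
shift mm [-129.2 -246.3 -356.3] turn [-160.58   -5.08   35.6 ] | 452 mm 164.6 deg
shift mm [-129.2 -246.3 -356.3] turn [-140.2   -12.54   89.32] | 452 mm 166.7 deg
```

The arm first goes up, shuts the fingers, and then turns about the vertical.

```bash
python3 -m handwheel '[0,-0.04,0,0,0,0,0, 0,-0.08,0,0,0,0,0, 0,-0.12,0,0,-7,0,0, 0,-0.15,0,0,-14,0,0, 0,-0.15,0,0,-21,0,0, 0,-0.15,0,0,-28,0,0, 0,-0.15,0,0,-35,0,0, 0,-0.15,0,0,-42,0,0, 0,-0.15,0,0,-49,0,0, 0,-0.15,0,0,-56,0,0, 0,-0.15,0,0,-63,0,0, 0,-0.15,0,0,-70,0,0]' 30; python3 - <<'E'
from h import *
o=ctrl.get_obs(); print(o['q'].round(3),o['contact_force'].round(1),o['t']); rel([.533,-.184,.33],Rt(9.3,0),o); rel([.533,-.184,.33],Rt(9.3,55),o)
E
```

```text
t: 1.15
tool_pos: [0.2655, -0.5656, 0.3807]
tool_rot: [1.139, 1.254, -1.138]
contact_force: [-1.0, 0.3, 0.1]
opening: -0.0
[-1.251  0.008  1.414 -0.     1.721 -1.347] [-1.   0.3  0.1] 1.15
shift mm [  51.   302.8 -354.3] turn [-9.381e+01 -5.000e-02 -3.000e-02] | 469 mm 93.8 deg
shift mm [  51.   302.8 -354.3] turn [-85.85 -41.85  44.65] | 469 mm 105.4 deg
```

```bash
python3 -m handwheel '[0,0,0.025,-0.03,-7,0,0, 0,0,0.05,-0.06,-14,0,0, 0,0,0.075,-0.088,-21,0,0, 0,0,0.1,-0.118,-28,0,0, 0,0,0.125,-0.147,-35,0,0, 0,0,0.15,-0.176,-42,0,0, 0,0,0.175,-0.205,-49,0,0, 0,0,0.2,-0.234,-56,0,0, 0,0,0.225,-0.264,-63,0,0, 0,0,0.25,-0.293,-70,0,0, 0,0,0.275,-0.323,-77,0,0, 0,0,0.303,-0.354,-84,0,0]'; python3 - <<'E'
from h import *
o=ctrl.get_obs(); print(o['q'].round(3),o['contact_force'].round(1),o['t']); rel([.541,-.182,.186],Rt(9.3,55),o); rel([.52,-.185,.25],Rt(9.3,55),o)
E
```

```text
t: 2.15
tool_pos: [0.536, -0.1844, 0.3811]
tool_rot: [0.007, 1.571, -0.008]
contact_force: [0.5, -1.4, -0.2]
opening: 0.0
[-0.463 -0.13   1.546 -0.     1.726 -2.024] [ 0.5 -1.4 -0.2] 2.15
shift mm [195.1   2.5   5. ] turn [ -9.07 -54.87   4.73] | 195 mm 55.8 deg
shift mm [131.2  -0.7 -16. ] turn [ -9.07 -54.87   4.73] | 132 mm 55.8 deg
```

```bash
python3 -m handwheel '[0,0,0,-0.02,-1,-7,0.5, 0,0,0,-0.03,-2.3,-13.5,1.2, 0,0.02,0,-0.03,-3.3,-20,1.7, 0,0.04,0,-0.03,-4.4,-27,2.3, 0,0.06,0,-0.03,-5.5,-33.5,2.9, 0,0.08,0,-0.03,-6.5,-40,3.4, 0,0.1,0,-0.03,-7.5,-46,3.9, 0,0.12,0,-0.02,-8.4,-51,4.3, 0,0.131,-0.001,-0.016,-9,-55,4.7, 0,0.131,-0.001,-0.016,-9,-55,4.7]'; python3 - <<'E'
from h import *
o=ctrl.get_obs(); print(o['q'].round(3),o['contact_force'].round(1),o['t']); rel([.541,-.182,.186],Rt(9.3,55),o); 
p,d=ctrl.get_image('wrist'); cv2.imwrite('pics/w1.png',p)
p,d=ctrl.get_image('scene'); cv2.imwrite('pics/s1.png',p)
E
```

```text
t: 2.98
tool_pos: [0.5168, -0.1854, 0.2422]
tool_rot: [-0.038, 0.614, 0.152]
contact_force: [-0.7, -0.5, -1.5]
opening: -0.0001
[-0.855 -0.561  2.299  0.949  1.023 -2.937] [-0.7 -0.5 -1.5] 2.9833
shift mm [ 52.4  -0.8 -31.8] turn [-0.71 -0.21  0.09] | 61 mm 0.7 deg
```

View pics/w1.png

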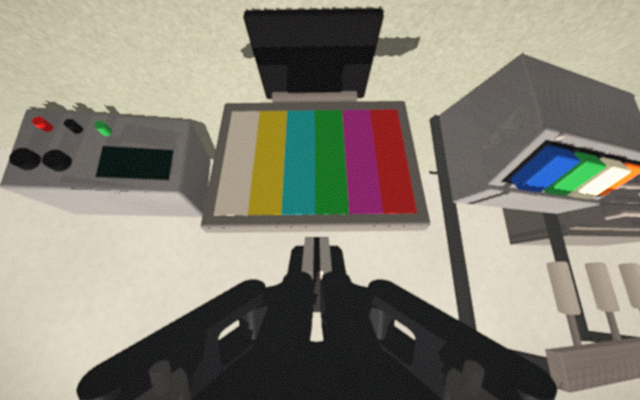

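View pics/s1.png

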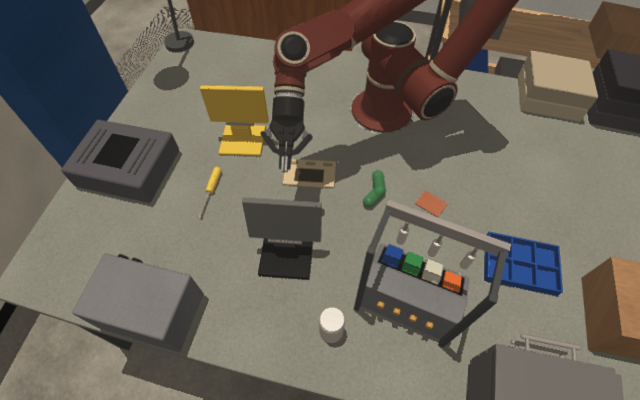

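The wrist view shows the screen face with its colour bars centred at (315,165) and the shut fingers below it at (317,245). The scene view shows the fingers in front of the screen, touching nothing. Now I go to the start of the push.

```bash
python3 -m handwheel '[0,0.02,0,-0.012,0,0,0, 0,0.04,0,-0.024,0,0,0, 0,0.052,-0.001,-0.032,0,0,0, 0,0.052,-0.001,-0.032,0,0,0]'; python3 - <<'E'
from h import *
o=ctrl.get_obs(); print(o['q'].round(3),o['contact_force'].round(1),o['t']); 
hd=np.array([.987,.162,0]); H=np.array([.608,-.1707,.07])
for xp in(-.04,0,.01,.02,.031): print(xp); rel([*(H+hd*xp)[:2],.186],Rt(9.3,55),o)
E
```

```text
t: 3.42
tool_pos: [0.5444, -0.1833, 0.1937]
tool_rot: [-0.047, 0.61, 0.153]
contact_force: [-0.5, 0.3, 0.0]
opening: 0.0003
[-0.797 -0.421  2.294  1.025  0.899 -3.048] [-0.5  0.3  0. ] 3.4167
-0.04
shift mm [24.7  2.2  7.9] turn [-0.21  0.    0.17] | 26 mm 0.3 deg
0
shift mm [57.4  2.4 30.9] turn [-0.21  0.    0.17] | 65 mm 0.3 deg
0.01
shift mm [65.6  2.5 36.6] turn [-0.21  0.    0.17] | 75 mm 0.3 deg
0.02
shift mm [73.8  2.5 42.3] turn [-0.21  0.    0.17] | 85 mm 0.3 deg
0.031
shift mm [82.8  2.6 48.6] turn [-0.21  0.    0.17] | 96 mm 0.3 deg
```

Joint 6 is near its limit, so I reduce the tilt to 35° before pushing.

```bash
python3 -m handwheel '[0,0,0,0,0,7,0, 0,0,0,0,0,14,0, 0,0,0.001,0,0,20,0, 0,0,0.001,0,0,20,0]'; python3 - <<'E'
from h import *
o=ctrl.get_obs(); print(o['q'].round(3),o['contact_force'].round(1),o['t']); 
hd=np.array([.987,.162,0]); H=np.array([.608,-.1707,.07])
for xp in(-.04,0,.01,.02,.028): print(xp); rel([*(H+hd*xp)[:2],.189],Rt(9.3,35),o)
E
```

```text
t: 3.75
tool_pos: [0.548, -0.1846, 0.2031]
tool_rot: [-0.083, 0.949, 0.141]
contact_force: [1.2, 0.2, 0.4]
opening: 0.0002
[-0.662 -0.355  2.112  0.524  0.993 -2.596] [1.2 0.2 0.4] 3.75
-0.04
shift mm [23.9  4.3  9.3] turn [0.07 0.49 0.6 ] | 26 mm 0.8 deg
0
shift mm [47.1  4.5 41.9] turn [0.07 0.49 0.6 ] | 63 mm 0.8 deg
0.01
shift mm [52.9  4.6 50. ] turn [0.07 0.49 0.6 ] | 73 mm 0.8 deg
0.02
shift mm [58.7  4.6 58.2] turn [0.07 0.49 0.6 ] | 83 mm 0.8 deg
0.028
shift mm [63.4  4.7 64.7] turn [0.07 0.49 0.6 ] | 91 mm 0.8 deg
```

```bash
python3 -m handwheel '[0,0.012,0.002,0.004,0,0.5,0.6, 0,0.02,0.004,0.005,0,0.5,0.6, 0,0.02,0.004,0.005,0,0.5,0.6, 0,0.02,0.004,0.005,0,0.5,0.6]'; python3 - <<'E'
from h import *
o=ctrl.get_obs(); print(o['q'].round(3),o['contact_force'].round(1),o['t']); 
hd=np.array([.987,.162,0]); H=np.array([.608,-.1707,.07])
print('xp',(o['tool_pos']-H)@hd)
for xp in(-.04,0,.01,.02,.028): print(xp); rel([*(H+hd*xp)[:2],.189],Rt(9.3,35),o)
E
```

```text
t: 4.08
tool_pos: [0.5578, -0.1763, 0.1801]
tool_rot: [-0.069, 0.965, 0.154]
contact_force: [-0.3, -0.6, -0.1]
opening: -0.0003
[-0.636 -0.302  2.107  0.527  0.962 -2.589] [-0.3 -0.6 -0.1] 4.0833
xp -0.050453533232077775
-0.04
shift mm [-1.4 -2.5 13.7] turn [-0.35 -0.38 -0.44] | 14 mm 0.7 deg
0
shift mm [21.3 -2.4 46.6] turn [-0.35 -0.38 -0.44] | 51 mm 0.7 deg
0.01
shift mm [27.  -2.4 54.8] turn [-0.35 -0.38 -0.44] | 61 mm 0.7 deg
0.02
shift mm [32.7 -2.4 63. ] turn [-0.35 -0.38 -0.44] | 71 mm 0.7 deg
0.028
shift mm [37.2 -2.4 69.6] turn [-0.35 -0.38 -0.44] | 79 mm 0.7 deg
```

```bash
python3 -m handwheel '[0,-0.001,-0.002,0.012,0,0,0, 0,0.002,-0.002,0.018,0,0,0, 0,0.005,-0.002,0.023,0,0,0, 0,0.008,-0.002,0.028,0,0,0, 0,0.011,-0.002,0.032,0,0,0, 0,0.014,-0.002,0.036,0,0,0, 0,0.017,-0.002,0.041,0,0,0, 0,0.02,-0.002,0.046,0,0,0, 0,0.023,-0.002,0.05,0,0,0, 0,0.027,-0.002,0.055,0,0,0, 0,0.027,-0.002,0.055,0,0,0, 0,0.027,-0.002,0.055,0,0,0]'; cat >> h.py <<'E'
def screen(tag):
    p,d=ctrl.get_image('scene'); cv2.imwrite(f'pics/s_{tag}.png',p)
    px,P=cloud('scene',d,225,345,180,285); S=P[(P[:,2]>.1)&(P[:,2]<.205)&(P[:,0]>.5)&(P[:,0]<.72)]
    S=S[abs((S-[.608,-.1707,0])@[-.162,.987,0])<.09]
    # back side only: keep most common plane
    for it in range(6):
        c=np.median(S,0) if it==0 else S.mean(0); n=np.linalg.svd(S-c,full_matrices=0)[2][2]; n*=np.sign(n[0]); S=S[abs((S-c)@n)<(.02,.012,.008,.005,.004,.004)[it]]
    l=np.arctan2(-n[2],np.hypot(*n[:2])); hz=np.array([.608,-.1707,.07]); 
    print(tag,'n',n.round(4),len(S),'lean',l.round(4),'rad',np.degrees(l).round(2),'deg; hinge axis distance to back face',((c-hz)@n).round(4))
    return l
E
python3 - <<'E'
from h import *
o=ctrl.get_obs(); print(o['q'].round(3),o['contact_force'].round(1),o['t']); 
hd=np.array([.987,.162,0]); H=np.array([.608,-.1707,.07])
print('xp',(o['tool_pos']-H)@hd,o['tool_pos']); screen('a')
for xp in(.02,.028): print(xp); rel([*(H+hd*xp)[:2],.189],Rt(9.3,35),o)
E
```

```text
t: 5.08
tool_pos: [0.6185, -0.1691, 0.1898]
tool_rot: [-0.07, 0.964, 0.153]
contact_force: [-0.5, -0.1, 0.4]
opening: -0.0003
[-0.551 -0.172  1.984  0.496  0.915 -2.503] [-0.5 -0.1  0.4] 5.0833
xp 0.010610049963133547 [ 0.61848269 -0.16907265  0.18983085]
a n [ 0.9688  0.1586 -0.1903] 900 lean 0.1914 rad 10.97 deg; hinge axis distance to back face 0.0084
0.02
shift mm [6.  0.1 7.3] turn [-0.34 -0.34 -0.39] | 9 mm 0.6 deg
0.028
shift mm [10.6  0.1 13.8] turn [-0.34 -0.34 -0.39] | 17 mm 0.6 deg
```

View pics/s_a.png

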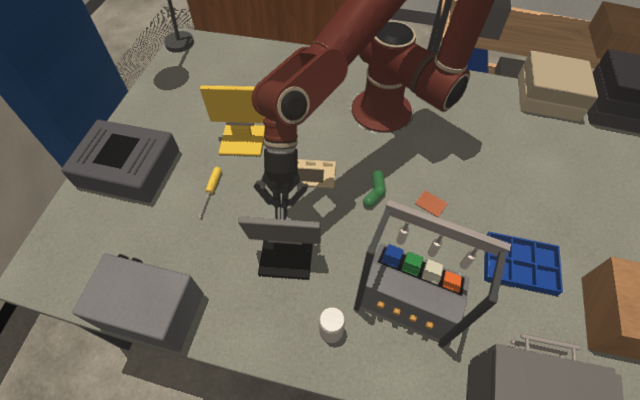

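The push works. The lean is now 0.191 and the back face is 8.4 mm from the hinge axis (8 expected). I push on by 17 mm.

```bash
python3 -m handwheel '[0,0.002,0,0.003,0,0,0, 0,0.004,0,0.006,0,0,0, 0,0.006,0,0.008,0,0,0, 0,0.008,0,0.011,0,0,0, 0,0.01,0,0.014,0,0,0, 0,0.01,0,0.014,0,0,0, 0,0.01,0,0.014,0,0,0]'; 
python3 - <<'E'
from h import *
o=ctrl.get_obs(); print(o['q'].round(3),o['contact_force'].round(1),o['t']); 
hd=np.array([.987,.162,0]); H=np.array([.608,-.1707,.07])
print('xp',(o['tool_pos']-H)@hd,o['tool_pos']); screen('b')
E
```

```text
t: 5.72
tool_pos: [0.635, -0.166, 0.1886]
tool_rot: [-0.069, 0.966, 0.154]
contact_force: [-2.4, -0.3, -1.3]
opening: -0.0003
[-0.529 -0.134  1.951  0.487  0.902 -2.482] [-2.4 -0.3 -1.3] 5.7167
xp 0.027379362168037463 [ 0.63496862 -0.16600043  0.18855258]
b n [ 0.9369  0.1543 -0.3139] 499 lean 0.3193 rad 18.29 deg; hinge axis distance to back face 0.0083
```

```bash
python3 -m handwheel '[0,0.001,0,0.0015,0,0,0, 0,0.0022,0,0.003,0,0,0, 0,0.0022,0,0.0031,0,0,0, 0,0.0022,0,0.0031,0,0,0]'; 
python3 - <<'E'
from h import *
o=ctrl.get_obs(); print(o['q'].round(3),o['contact_force'].round(1),o['t']); 
hd=np.array([.987,.162,0]); H=np.array([.608,-.1707,.07])
print('xp',(o['tool_pos']-H)@hd,o['tool_pos']); screen('c')
E
```

```text
t: 6.1
tool_pos: [0.6389, -0.1654, 0.1891]
tool_rot: [-0.07, 0.966, 0.153]
contact_force: [-5.3, -0.5, -1.4]
opening: 0.0001
[-0.524 -0.126  1.943  0.486  0.899 -2.477] [-5.3 -0.5 -1.4] 6.1
xp 0.03134495486832063 [ 0.63889586 -0.16544849  0.18908784]
c n [ 0.9278  0.1524 -0.3404] 405 lean 0.3474 rad 19.9 deg; hinge axis distance to back face 0.0082
```

The lean reads 0.347. I back the tool off and check the screen freestanding.

```bash
python3 -m handwheel '[0,-0.006,0,-0.008,0,0,0, 0,-0.017,0,-0.025,0,0,0, 0,-0.034,0,-0.049,0,0,0, 0,-0.07,0,-0.055,0,0,0, 0,-0.11,0,-0.055,0,0,0, 0,-0.14,0,-0.05,0,0,0, 0,-0.14,0,-0.05,0,0,0]'; 
python3 - <<'E'
from h import *
o=ctrl.get_obs(); print(o['q'].round(3),o['tool_pos'],o['contact_force'].round(1),o['t']); screen('d')
p,d=ctrl.get_image('wrist'); cv2.imwrite('pics/w2.png',p)
# front face from the wrist: fit plane to face
px,P=cloud('wrist',d,150,500,40,390,o); S=P[(P[:,2]>.1)&(P[:,2]<.195)]; hd=np.array([.987,.162,0]); 
S=S[(abs((S-[.608,-.1707,0])@[-.162,.987,0])<.085)&(S[:,0]>.56)&(S[:,0]<.72)]
for it in range(6):
    c=np.median(S,0) if it==0 else S.mean(0); n=np.linalg.svd(S-c,full_matrices=0)[2][2]; n*=np.sign(n[0]); S=S[abs((S-c)@n)<.006]
print('front lean',np.arctan2(-n[2],np.hypot(*n[:2])).round(4),len(S))
p,d=ctrl.get_image('top'); cv2.imwrite('pics/t2.png',p); 
px,P=cloud('top',d,270,380,140,200); T=P[(P[:,2]>.19)&(P[:,2]<.23)&(abs(P[:,1]+.17)<.12)]; print('top edge',len(T),T.mean(0).round(4),'off hinge',(T.mean(0)-[.608,-.1707,.07])@hd)
E
```

```text
t: 6.73
tool_pos: [0.5215, -0.1884, 0.2868]
tool_rot: [-0.078, 0.951, 0.145]
contact_force: [0.2, -1.5, 0.9]
opening: -0.0003
[-0.711 -0.477  2.058  0.497  1.177 -2.545] [ 0.52145011 -0.18838251  0.28681909] [ 0.2 -1.5  0.9] 6.7333
d n [ 0.9277  0.1525 -0.3407] 397 lean 0.3477 rad 19.92 deg; hinge axis distance to back face 0.0081
front lean 0.3447 11304
top edge 787 [ 0.6551 -0.1664  0.2058] off hinge 0.04721750400504437
```

View pics/w2.png

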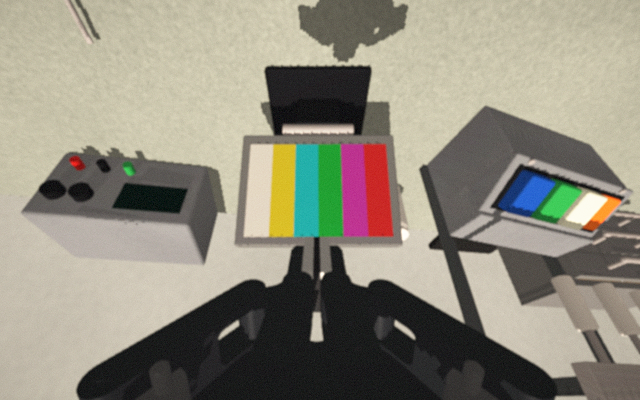

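View pics/t2.png

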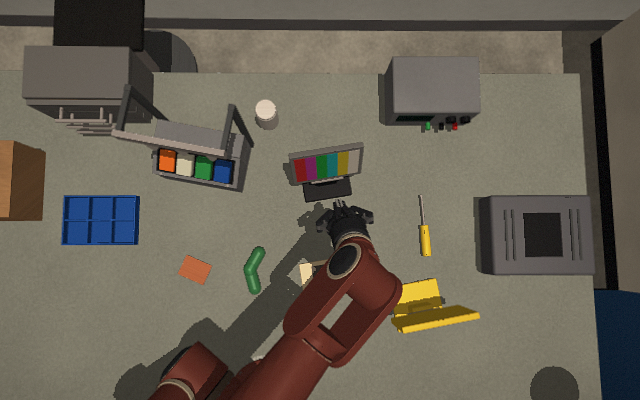

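The screen stands freely at 0.345 to 0.348 rad: 0.3477 from its back face in the scene view and 0.3447 from its front face in the wrist view. In the wrist picture the green key is at (560,200), between blue and white. Next stop is a point well in front of the keys.

```bash
python3 - <<'E'
from h import *
o=ctrl.get_obs(); R=Rt(-10.2,28); a=R[:,0]; key=np.array([.6253,.1559,.143]); print(key-.2*a); rel(key-.2*a,R,o)
E
```

```text
[0.53288963 0.17252725 0.31958952]
shift mm [  7.4 352.3  79.8] turn [ 16.39   6.67 -10.43] | 361 mm 20.5 deg
```

```bash
python3 -m handwheel '[0,0,0.03,-0.005,1.6,0.6,-1, 0,0,0.065,-0.005,3.2,1.3,-2, 0,0,0.1,0,4.8,2,-3, 0,0,0.135,0,6.5,2.6,-4, 0,0,0.17,0.01,8.2,3.3,-5, 0,0,0.205,0.02,9.8,4,-6.2, 0,0,0.24,0.035,11.5,4.6,-7.3, 0,0.003,0.275,0.05,13,5.3,-8.3, 0,0.005,0.31,0.065,14.7,6,-9.4, 0,0.007,0.352,0.08,16.4,6.7,-10.4, 0,0.007,0.352,0.08,16.4,6.7,-10.4, 0,0.007,0.352,0.08,16.4,6.7,-10.4]'; python3 - <<'E'
from h import *
o=ctrl.get_obs(); print(o['q'].round(3),o['tool_pos'],o['contact_force'].round(1),o['t'])
p,d=ctrl.get_image('wrist'); cv2.imwrite('pics/w3.png',p); np.save('pics/w3.npy',d); np.save('pics/w3o.npy',np.r_[o['tool_pos'],o['tool_rot']])
R=Rt(-10.2,28); a=R[:,0]; key=np.array([.6253,.1559,.143]);rel(key-.2*a,R,o);rel(key-.1*a,R,o)
E
```

```text
t: 7.88
tool_pos: [0.5322, 0.1759, 0.3171]
tool_rot: [0.093, 1.086, -0.153]
contact_force: [-0.5, -0.6, 0.7]
opening: 0.0002
[ 0.289 -0.41   1.929 -0.222  1.193 -1.074] [0.53222191 0.17590098 0.31710999] [-0.5 -0.6  0.7] 7.8833
shift mm [-1.6 -3.2  2.2] turn [ 0.36 -0.41 -0.23] | 4 mm 0.6 deg
shift mm [98.4 -3.6  3. ] turn [ 0.36 -0.41 -0.23] | 98 mm 0.6 deg
```

View pics/w3.png

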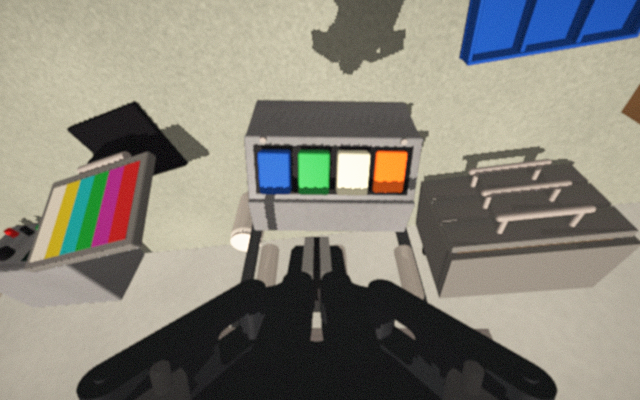

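The wrist view shows the keys from left to right: blue (274,170), green (314,170), white (353,170), orange (390,170), with two drivers visible at (267,265) and (410,270). Green has blue on one side and white on the other, so it is the key to press. Now I measure its top face.

```bash
python3 - <<'E'
from h import *
im=cv2.imread('pics/w3.png'); d=np.load('pics/w3.npy'); q=np.load('pics/w3o.npy'); o={'tool_pos':q[:3],'tool_rot':q[3:]}
cv2.imwrite('pics/c5.png',cv2.resize(im[90:240,235:435],None,fx=4,fy=4,interpolation=2))
hsv=cv2.cvtColor(im,cv2.COLOR_BGR2HSV); roi=np.zeros(d.shape,np.uint8); roi[140:200,250:415]=255
xh=np.array([np.cos(np.radians(-10.2)),np.sin(np.radians(-10.2)),0]); yh=np.array([-xh[1],xh[0],0]); nn=-np.sin(np.radians(25))*xh+np.cos(np.radians(25))*np.array([0,0,1]); up=np.cross(nn,yh)*-1
C={}
for c,lo,hi in(('blue',(100,120,40),(125,255,255)),('green',(45,120,50),(80,255,255)),('white',(10,15,190),(45,90,255)),('orange',(3,150,120),(18,255,255))):
    m=cv2.inRange(hsv,lo,hi)&roi; m=cv2.morphologyEx(m,cv2.MORPH_OPEN,np.ones((3,3)))
    k,l,st,ce=cv2.connectedComponentsWithStats(m); i=1+st[1:,4].argmax(); m=np.uint8(l==i)
    v,u=np.nonzero(cv2.erode(m,np.ones((5,5)))); P=pts('wrist',np.c_[u,v],d,o); c0=np.median(P,0)
    n=np.linalg.svd(P-P.mean(0),full_matrices=0)[2][2]; n*=np.sign(n[2])
    r=cv2.minAreaRect(np.argwhere(m)[:,::-1].astype(np.float32))
    C0,dd=rays('wrist',[r[0]],o); X=C0+dd[0]*((c0-C0)@n)/(dd[0]@n)
    B,db=rays('wrist',cv2.boxPoints(r),o); bx=B+db*(((c0-B)@n)/(db@n))[:,None]
    C[c]=X; print(c,st[i],'ctr',X.round(4),'sides',[round(float(np.linalg.norm(bx[j]-bx[j-1]))*1000,1) for j in(1,2)],'slope',np.degrees(np.arccos(n[2])).round(1),'yaw n',np.degrees(np.arctan2(-n[1],-n[0])).round(1), 'proud',((X-C['blue'])@nn).round(4),'row',((X-C['blue'])@yh).round(4))
v=C['orange']-C['blue']; print('row yaw',np.degrees(np.arctan2(-v[0],v[1])))
E
```

```text
blue [ 257  149   35   45 1482] ctr [0.6111 0.1084 0.1419] sides [49.8, 58.2] slope 31.2 yaw n 48.2 proud 0.0 row 0.0
green [ 297  149   34   45 1417] ctr [0.5628 0.1679 0.2098] sides [13.1, 1.2] slope 89.2 yaw n -101.4 proud 0.086 row 0.05Traceback (most recent call last):
  File "<stdin>", line 10, in <module>
  File "h.py", line 16, in pts
    C,d=rays(name,px,o); px=np.array(px).astype(int); return C+d*depth[px[:,1],px[:,0]][:,None]
        ~~~~^^^^^^^^^^^
  File "h.py", line 13, in rays
    c,R,C=pose(name,o); p=cv2.undistortPoints(np.array(px,float).reshape(-1,1,2),K(c),np.array(c["dist_coeffs"]))[:,0]
                          ~~~~~~~~~~~~~~~~~~~^^^^^^^^^^^^^^^^^^^^^^^^^^^^^^^^^^^^^^^^^^^^^^^^^^^^^^^^^^^^^^^^^^^^
cv2.error: OpenCV(4.12.0) /io/opencv/modules/calib3d/src/undistort.dispatch.cpp:347: error: (-215:Assertion failed) CV_IS_MAT(_src) && CV_IS_MAT(_dst) && (_src->rows == 1 || _src->cols == 1) && (_dst->rows == 1 || _dst->cols == 1) && _src->cols + _src->rows - 1 == _dst->rows + _dst->cols - 1 && (CV_MAT_TYPE(_src->type) == CV_32FC2 || CV_MAT_TYPE(_src->type) == CV_64FC2) && (CV_MAT_TYPE(_dst->type) == CV_32FC2 || CV_MAT_TYPE(_dst->type) == CV_64FC2) in function 'cvUndistortPointsInternal'
```

View pics/c5.png

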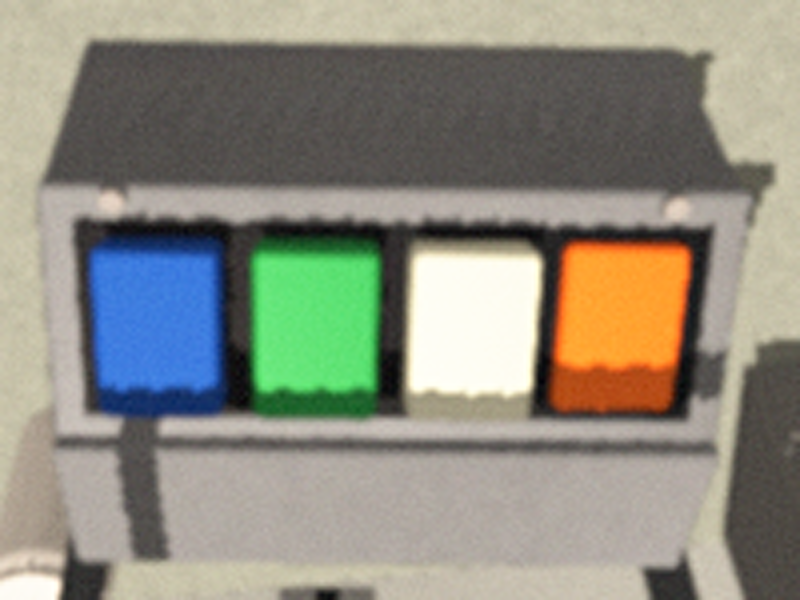

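```bash
python3 - <<'E'
from h import *
im=cv2.imread('pics/w3.png'); d=np.load('pics/w3.npy'); q=np.load('pics/w3o.npy'); o={'tool_pos':q[:3],'tool_rot':q[3:]}
hsv=cv2.cvtColor(im,cv2.COLOR_BGR2HSV)
print(d[140:205:6,262:410:10].round(3))
xh=np.array([np.cos(np.radians(-10.2)),np.sin(np.radians(-10.2)),0]); yh=np.array([-xh[1],xh[0],0]); nn=-np.sin(np.radians(25))*xh+np.cos(np.radians(25))*np.array([0,0,1])
up=np.cross(yh,nn)
C={}
for c,b in(('blue',(259,290)),('green',(299,329)),('white',(338,369)),('orange',(376,406))):
    roi=np.zeros(d.shape,np.uint8); roi[146:197,b[0]-4:b[1]+4]=255
    m=(np.uint8(hsv[...,2]>100)*255)&roi; 
    if c!='white': m&=np.uint8(hsv[...,1]>110)*255
    else: m=(np.uint8(hsv[...,2]>190)*255)&roi
    m=cv2.morphologyEx(m,cv2.MORPH_OPEN,np.ones((3,3)))
    x,y,w,h=cv2.boundingRect(m); r=(x+w/2-.5,y+h/2-.5)
    v,u=np.nonzero(cv2.erode(m,np.ones((9,9)))); D=np.c_[u,v]
    P=pts('wrist',D,d,o); ok=(P[:,2]>.1)&(P[:,2]<.17); P=P[ok]
    c0=np.median(P,0); 
    C0,dd=rays('wrist',[r],o); X=C0+dd[0]*((c0-C0)@nn)/(dd[0]@nn); C[c]=X
    cn=[(x-.5,y+h/2),(x+w-.5,y+h/2),(x+w/2,y-.5),(x+w/2,y+h-.5)]; B,db=rays('wrist',cn,o); bx=B+db*(((c0-B)@nn)/(db@nn))[:,None]
    print(c,(x,y,w,h),len(P),len(ok),'ctr',X.round(4),'size',np.linalg.norm(bx[0]-bx[1]).round(4),np.linalg.norm(bx[2]-bx[3]).round(4),'rel blue: proud',((X-C['blue'])@nn).round(4),'row',((X-C['blue'])@yh).round(4),'up',((X-C['blue'])@up).round(4))
E
```

```text
[[0.351 0.354 0.352 0.353 0.354 0.354 0.    0.354 0.354 0.353 0.354 0.355
  0.355 0.355 0.353]
 [0.354 0.354 0.355 0.355 0.356 0.355 0.354 0.356 0.355 0.357 0.355 0.356
  0.357 0.356 0.357]
 [0.34  0.341 0.341 0.355 0.342 0.343 0.344 0.358 0.345 0.347 0.348 0.357
  0.354 0.354 0.355]
 [0.342 0.341 0.341 0.36  0.341 0.339 0.34  0.36  0.341 0.341 0.343 0.36
  0.355 0.355 0.355]
 [0.343 0.342 0.343 0.364 0.344 0.344 0.344 0.363 0.344 0.345 0.345 0.364
  0.358 0.357 0.357]
 [0.346 0.346 0.347 0.366 0.346 0.347 0.348 0.365 0.347 0.346 0.348 0.366
  0.361 0.36  0.361]
 [0.349 0.35  0.351 0.368 0.349 0.349 0.351 0.369 0.35  0.35  0.352 0.368
  0.364 0.363 0.364]
 [0.353 0.351 0.352 0.371 0.351 0.353 0.353 0.373 0.353 0.352 0.353 0.373
  0.367 0.368 0.367]
 [0.356 0.354 0.355 0.375 0.355 0.355 0.356 0.376 0.357 0.356 0.356 0.375
  0.371 0.369 0.37 ]
 [0.358 0.358 0.359 0.378 0.358 0.36  0.358 0.378 0.36  0.358 0.359 0.378
  0.379 0.38  0.379]
 [0.381 0.38  0.381 0.381 0.382 0.382 0.381 0.38  0.381 0.384 0.382 0.383
  0.383 0.384 0.384]]
blue (257, 151, 34, 43) 687 687 ctr [0.6119 0.1076 0.1429] size 0.0426 0.0559 rel blue: proud 0.0 row 0.0 up 0.0
green (297, 152, 33, 37) 660 664 ctr [0.6182 0.1568 0.1415] size 0.0413 0.0478 rel blue: proud -0.0002 row 0.0495 up -0.0028
white (337, 153, 33, 36) 642 644 ctr [0.6275 0.2061 0.1415] size 0.0414 0.0467 rel blue: proud -0.0004 row 0.0996 up -0.0024
orange (373, 150, 35, 43) 801 803 ctr [0.6455 0.2538 0.1313] size 0.0457 0.0582 rel blue: proud -0.0135 row 0.1498 up 0.0016
```

The checks hold. Key spacing is 49.5 to 50.2 mm, the up keys are level within 0.4 mm, and orange is 13.5 mm down. The green centre comes out at about (0.622, 0.156, 0.142). I approach along the key's travel, aiming 6 mm below centre on the slope for more clearance to the drivers.

```bash
python3 - <<'E'
from h import *
o=ctrl.get_obs(); R=Rt(-10.2,26); a=R[:,0]; k=np.array([.617,.157,.1395])
for s in(.1,.03,.008): print(s,(k-s*a).round(4)); rel(k-s*a,R,o)
E
```

```text
0.1 [0.5739 0.1648 0.2294]
shift mm [97.4 -1.8 -2.7] turn [ 0.22  1.59 -0.12] | 97 mm 1.6 deg
0.03 [0.6041 0.1593 0.1665]
shift mm [167.3  -1.9  -4.7] turn [ 0.22  1.59 -0.12] | 167 mm 1.6 deg
0.008 [0.6135 0.1576 0.1467]
shift mm [189.3  -2.   -5.3] turn [ 0.22  1.59 -0.12] | 189 mm 1.6 deg
```

```bash
python3 -m handwheel '[0,0.02,-0.002,-0.003,0.2,1.6,-0.1, 0,0.05,-0.002,-0.003,0.2,1.6,-0.1, 0,0.08,-0.002,-0.003,0.2,1.6,-0.1, 0,0.11,-0.002,-0.004,0.2,1.6,-0.1, 0,0.135,-0.002,-0.005,0.2,1.6,-0.1, 0,0.155,-0.002,-0.005,0.2,1.6,-0.1, 0,0.167,-0.002,-0.005,0.2,1.6,-0.1, 0,0.167,-0.002,-0.005,0.2,1.6,-0.1, 0,0.167,-0.002,-0.005,0.2,1.6,-0.1]'; python3 - <<'E'
from h import *
o=ctrl.get_obs(); print(o['q'].round(3),o['contact_force'].round(1),o['t'])
R=Rt(-10.2,26); a=R[:,0]; k=np.array([.617,.157,.1395])
for s in(.03,.0,-.013): rel(k-s*a,R,o)
for n in('wrist','scene','top'):
    p,d=ctrl.get_image(n); cv2.imwrite(f'pics/{n}4.png',p)
    if n!='wrist':
        b=(slice(195,350),slice(350,515)) if n=='scene' else (slice(75,230),slice(100,265)); cv2.imwrite(f'pics/c_{n}4.png',cv2.resize(p[b],None,fx=3.8,fy=3.8,interpolation=2))
E
```

```text
t: 8.68
tool_pos: [0.6042, 0.1564, 0.1683]
tool_rot: [0.103, 1.112, -0.163]
contact_force: [0.8, 0.6, 0.8]
opening: 0.0003
[ 0.209 -0.138  1.954 -0.213  0.911 -1.083] [0.8 0.6 0.8] 8.6833
shift mm [ 1.4  2.9 -1.4] turn [-0.29  0.1   0.07] | 3 mm 0.3 deg
shift mm [31.4  2.9 -1.5] turn [-0.29  0.1   0.07] | 32 mm 0.3 deg
shift mm [44.4  2.9 -1.5] turn [-0.29  0.1   0.07] | 45 mm 0.3 deg
```

View pics/wrist4.png

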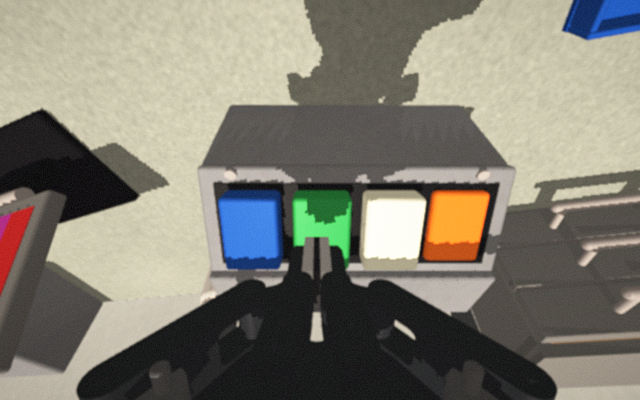

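View pics/c_scene4.png

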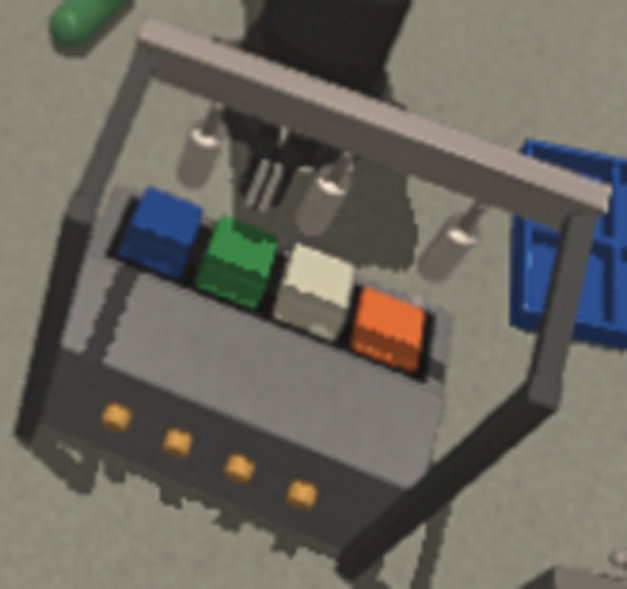

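In the wrist view the fingers lie at column 316 and the green key spans 293 to 351 (centre 322), so the tool must move about +4 mm along its y. The scene view shows the fingers between two drivers and clear of both. I correct that and come down to just above the key.

```bash
python3 -m handwheel '[0,0.001,0.0035,-0.001,0,0,0, 0,0.01,0.0035,-0.001,0,0,0, 0,0.02,0.0035,-0.001,0,0,0, 0,0.026,0.0035,-0.001,0,0,0, 0,0.026,0.0035,-0.001,0,0,0, 0,0.026,0.0035,-0.001,0,0,0]'; python3 - <<'E'
from h import *
o=ctrl.get_obs(); print(o['q'].round(3),o['contact_force'].round(1),o['t'])
R=Rt(-10.2,26); a=R[:,0]; k=np.array([.617,.157,.1395])
for s in(.0,-.013): rel(k-s*a,R,o)
p,d=ctrl.get_image('wrist'); cv2.imwrite('pics/wrist5.png',p)
p,d=ctrl.get_image('scene'); cv2.imwrite('pics/c_scene5.png',cv2.resize(p[195:350,350:515],None,fx=3.8,fy=3.8,interpolation=2))
E
```

```text
t: 9.33
tool_pos: [0.6151, 0.1592, 0.1437]
tool_rot: [0.102, 1.113, -0.162]
contact_force: [-0.5, -0.4, 0.6]
opening: -0.0002
[ 0.21  -0.082  1.946 -0.221  0.865 -1.071] [-0.5 -0.4  0.6] 9.3333
shift mm [ 4.8 -1.8  0.2] turn [-0.18  0.05  0.04] | 5 mm 0.2 deg
shift mm [17.8 -1.8  0.2] turn [-0.18  0.05  0.04] | 18 mm 0.2 deg
```

View pics/wrist5.png

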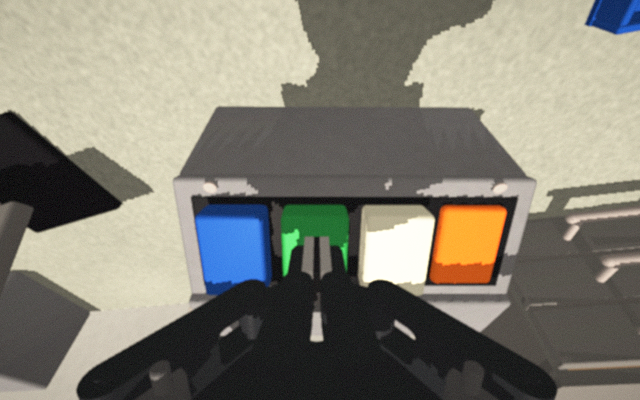

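View pics/c_scene5.png

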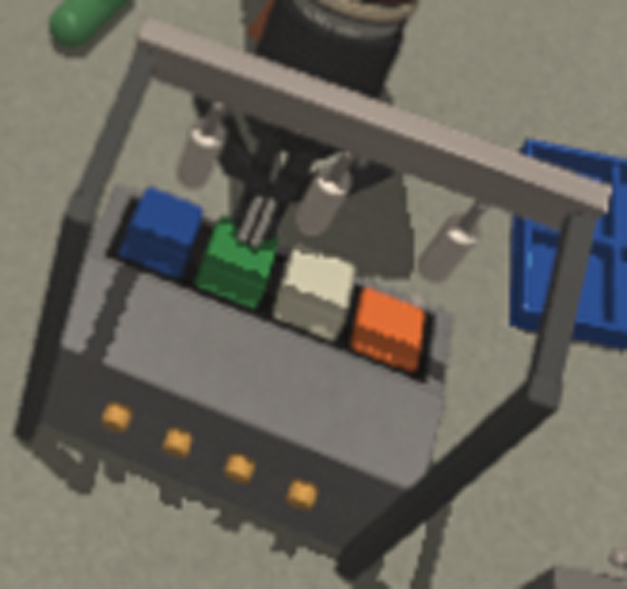

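Green now spans columns 281 to 349 (centre 315) against fingers at 316, and the drivers are clear. Now the press: first most of the way, then small steps to the stop, watching the force.

```bash
python3 -m handwheel '[0,0.004,0,0,0,0,0, 0,0.008,0,0,0,0,0, 0,0.012,0,0,0,0,0, 0,0.015,0,0,0,0,0, 0,0.015,0,0,0,0,0, 0,0.015,0,0,0,0,0]'; python3 -m handwheel '[0,0.0015,0,0,0,0,0, 0,0.003,0,0,0,0,0, 0,0.003,0,0,0,0,0, 0,0.003,0,0,0,0,0]'; python3 - <<'E'
from h import *
o=ctrl.get_obs(); print(o['contact_force'].round(1),o['t'])
a=Rt(-10.2,26)[:,0]; k=np.array([.617,.157,.1395]); print('depth past est. face',((o['tool_pos']-k)@a).round(4),'axial force',(o['contact_force']@a).round(1))
E
```

```text
t: 9.93
tool_pos: [0.6225, 0.1583, 0.132]
tool_rot: [0.103, 1.11, -0.161]
contact_force: [0.1, 0.5, 3.1]
opening: -0.0003
t: 10.27
tool_pos: [0.6231, 0.1578, 0.1286]
tool_rot: [0.102, 1.111, -0.161]
contact_force: [0.0, 0.7, 0.1]
opening: 0.0
[0.  0.7 0.1] 10.2667
depth past est. face 0.0124 axial force -0.1
```

```bash
python3 - <<'E'
from h import *
p,d=ctrl.get_image('wrist'); cv2.imwrite('pics/wrist6.png',p)
p,d=ctrl.get_image('scene'); cv2.imwrite('pics/c_scene6.png',cv2.resize(p[195:350,350:515],None,fx=3.8,fy=3.8,interpolation=2))
o=ctrl.get_obs(); print(o['contact_force'].round(1),o['t'],o['tool_pos'])
E
```

```text
[ 0.7 -0.7  1.2] 10.3667 [0.62304396 0.15784947 0.12854518]
```

View pics/wrist6.png

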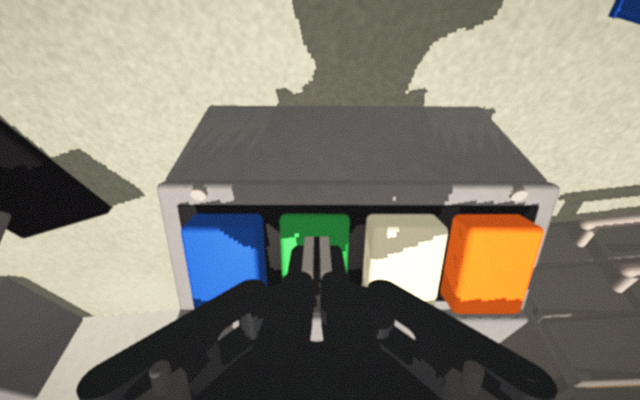

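View pics/c_scene6.png

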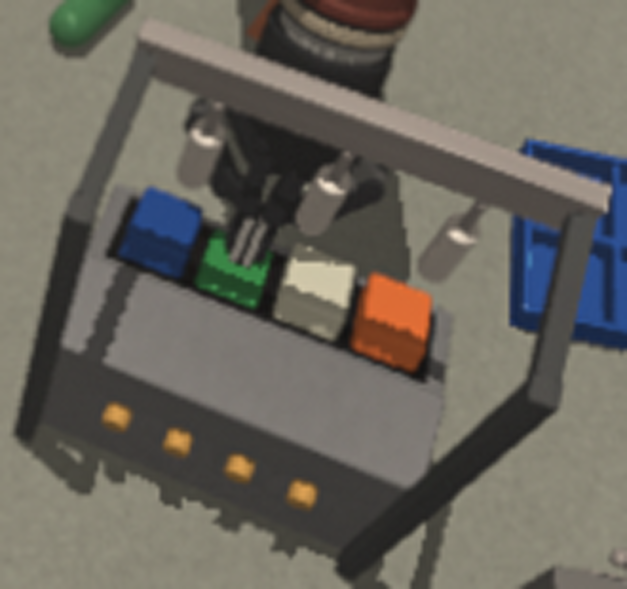

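The pictures show green going down under the fingers at wrist (316,240) and orange already up. I push on to the stop.

```bash
python3 -m handwheel '[0,0.001,0,0,0,0,0, 0,0.002,0,0,0,0,0, 0,0.002,0,0,0,0,0, 0,0.002,0,0,0,0,0]'; python3 -m handwheel '[0,0.001,0,0,0,0,0, 0,0.0015,0,0,0,0,0, 0,0.0015,0,0,0,0,0, 0,0.0015,0,0,0,0,0]'; python3 - <<'E'
from h import *
o=ctrl.get_obs(); a=Rt(-10.2,26)[:,0]; k=np.array([.617,.157,.1395]); print('depth past est. face',((o['tool_pos']-k)@a).round(4),'axial force',(o['contact_force']@a).round(1))
E
```

```text
t: 10.7
tool_pos: [0.6239, 0.1577, 0.1269]
tool_rot: [0.102, 1.112, -0.161]
contact_force: [-2.5, -1.3, 2.2]
opening: 0.0001
t: 11.03
tool_pos: [0.6243, 0.1577, 0.1265]
tool_rot: [0.102, 1.112, -0.162]
contact_force: [-9.6, -0.6, 8.5]
opening: -0.0001
depth past est. face 0.0148 axial force -11.7
```

Position has stalled with the force rising to 12 N, which looks like the hard stop. One more millimetre to make sure, then a look before releasing.

```bash
python3 -m handwheel '[0,0.001,0,0,0,0,0, 0,0.001,0,0,0,0,0]'; cat >> h.py <<'E'
def keys(tag):
    p,d=ctrl.get_image('scene'); cv2.imwrite(f'pics/k_{tag}.png',cv2.resize(p[195:350,350:515],None,fx=3.8,fy=3.8,interpolation=2))
    hsv=cv2.cvtColor(p,cv2.COLOR_BGR2HSV); th=np.radians(-10.2); xh=np.array([np.cos(th),np.sin(th),0]); yh=np.array([-xh[1],xh[0],0])
    s=np.radians(25); nn=-np.sin(s)*xh+np.cos(s)*np.array([0,0,1]); up=np.cross(yh,nn); O=np.array([.638,.179,.125])
    px,P=cloud('scene',d,375,475,235,305); Q=P-O; r=Q@yh; e=Q@nn; w=Q@up
    for c,y0 in(('blue',-.075),('green',-.025),('white',.025),('orange',.075)):
        m=(abs(r-y0)<.015)&(w>-.02)&(w<.02)&(abs(e)<.03)
        ee=e[m]; print(tag,c,'height over box face mm: median',(np.median(ee)*1000).round(1),'p20-80',(np.percentile(ee,[20,80])*1000).round(1),m.sum())
E
python3 - <<'E'
from h import *
o=ctrl.get_obs(); a=Rt(-10.2,26)[:,0]; k=np.array([.617,.157,.1395]); print('depth past est. face',((o['tool_pos']-k)@a).round(4),'force',o['contact_force'].round(1),'axial',(o['contact_force']@a).round(1),o['t']); keys('down')
E
```

```text
t: 11.2
tool_pos: [0.6245, 0.1578, 0.1264]
tool_rot: [0.102, 1.113, -0.162]
contact_force: [-16.0, 1.0, 13.5]
opening: 0.0
depth past est. face 0.015 force [-16.    1.   13.5] axial -19.1 11.2
down blue height over box face mm: median 21.2 p20-80 [20.5 22. ] 127
down green height over box face mm: median 7.3 p20-80 [ 5.5 20.9] 165
down white height over box face mm: median 20.8 p20-80 [19.7 21.7] 136
down orange height over box face mm: median 20.2 p20-80 [19.2 21.6] 138
```

View pics/k_down.png

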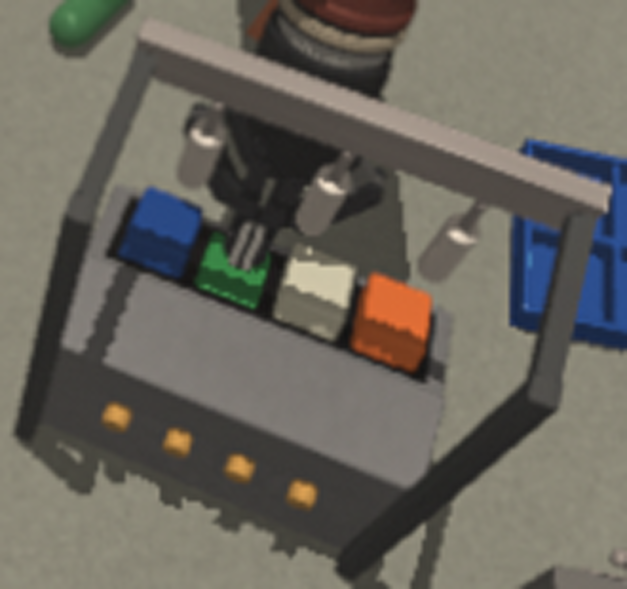

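Green is at the stop, about 5.5 to 7 mm over the face (5 expected, with a 1 mm bias). I release straight back along the axis.

```bash
python3 -m handwheel '[0,-0.002,0,0,0,0,0, 0,-0.006,0,0,0,0,0, 0,-0.015,0,0,0,0,0, 0,-0.03,0,0,0,0,0, 0,-0.055,0,0,0,0,0, 0,-0.085,0,0,0,0,0, 0,-0.12,0,0,0,0,0, 0,-0.155,0,0,0,0,0, 0,-0.19,0,0,0,0,0, 0,-0.22,0,0,0,0,0, 0,-0.22,0,0,0,0,0, 0,-0.22,0,0,0,0,0]'; python3 - <<'E'
from h import *
o=ctrl.get_obs(); print(o['contact_force'].round(1),o['t']); keys('rel'); screen('rel')
for n in('wrist','top','scene'):
    p,d=ctrl.get_image(n); cv2.imwrite(f'pics/{n}7.png',p)
E
```

```text
t: 12.25
tool_pos: [0.5302, 0.1753, 0.3261]
tool_rot: [0.104, 1.105, -0.159]
contact_force: [-0.3, 0.7, 0.1]
opening: -0.0003
[-0.3  0.7  0.1] 12.25
rel blue height over box face mm: median 21.7 p20-80 [20.7 22.5] 131
rel green height over box face mm: median 8.3 p20-80 [7.5 9.4] 132
rel white height over box face mm: median 20.7 p20-80 [19.7 21.5] 138
rel orange height over box face mm: median 20.3 p20-80 [19.1 21.2] 138
rel n [ 0.9279  0.1529 -0.3401] 401 lean 0.347 rad 19.88 deg; hinge axis distance to back face 0.0082
```

View pics/wrist7.png

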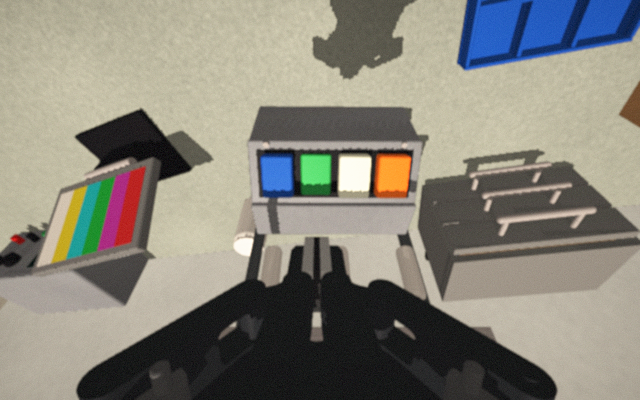

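View pics/scene7.png

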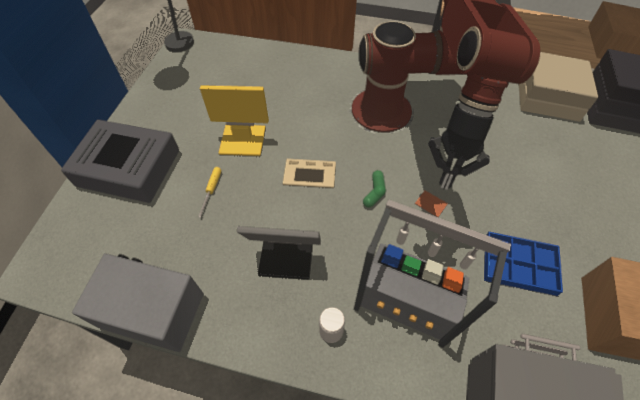

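View pics/top7.png

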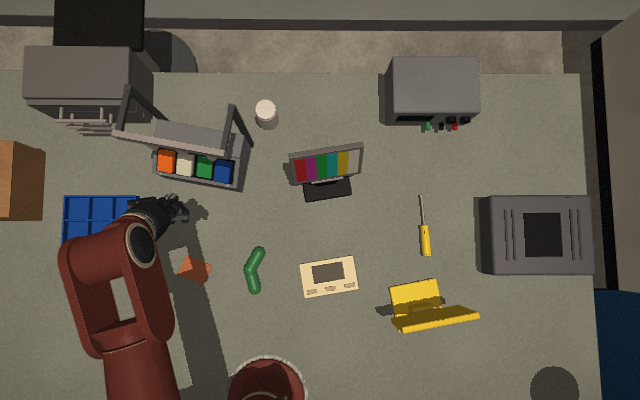

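All is as asked. Green stays down at 8.3 mm over the face (7 nominal plus the roughly 1 mm bias seen on the other keys). Orange, white and blue are up, at 20 to 22 mm. The drivers at scene (404,230), (437,243) and (472,256) and the loose parts are where they were. I hand the job in.

```bash
python3 -c "
from station import ctrl
print(ctrl.finish_job())"
```

```text
the job is handed in; nothing more can be done
None
```

The bench is ready and the job is handed in. I pushed the screen back first, then pressed the green key to its stop and drew straight back along the key's travel. Robot time was about 12.5 s of the 56 s allowed.

- **Screen:** after the tool backed off it leaned 0.348 rad by its back face (scene camera) and 0.345 by its front face (wrist camera). It still read 0.347 (19.9°) after the key press.
- **Keys:** green stays down, 8.3 mm above the box face (7 nominal; the up keys read 0.3 to 1.7 mm high in the same view). Orange popped up and reads 20.3 mm. White and blue stayed up at 20.7 and 21.7 mm.
- **Forces:** the highest reading was about 21 N, with green on its stop. In free space the sensor read about 1 N.
- **Rest of the desk:** by eye in the last pictures, the drivers, strip, loose parts and yellow look-alike were unmoved. In both last views the arm or its shadow partly covered the copper shim, so I checked only the part that showed.

The first green-key measurement from the wrist view came out wrong and its script failed. The repeat put the centre 3 to 4 mm from the other estimates, so I centred the fingers on the key by the wrist camera.

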